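# Set the stock box down and push it home

### The arm

A 7-joint arm with a two-finger parallel gripper is mounted at the origin on the work surface. World frame = base frame: x ahead of the robot, y to its left, z up, the work surface at z = 0. Lengths are in m, angles in rad, forces in N, time in s.
With the tool pointing down it reaches from about 0.4 to 0.875 m from the base axis. Payload 19.3 kg.
Tool frame: the origin (TCP) lies at the very end of the fingers, on their centre line; the grasp point (between the pads) lies 19 mm behind it; z points along the fingers, y is the line along which they close (so a half turn about z gives the same grasp; the last joint's range is limited). The gripper opens to 85 mm and grips with 20 to 120 N. Pads are 22 mm wide; open, the fingers measure 114 mm over their backs; the gripper's body (76 mm by 85 mm) begins 54 mm behind the grasp point. The pads swing forward as they close: fully open they stand 13 mm farther back than shut.
Start: joints at [-0.07, 0.521, -0.036, 1.599, 0.021, 1.021, -0.113], TCP at [0.625, -0, 0.198] pointing down, gripper open.
Joint ranges: [-2.91, 2.91], [-0.3, 2.13], [-1.5, 1.42], [0.17, 2.43], [-1.26, 4.41], [0.16, 1.93], [-2.52, 2.52]. Speed limits (rad/s): [1.89, 1.89, 2.39, 2.39, 3.01, 3.01, 3.01].

### API

Orientations are given as [roll, pitch, yaw] about the fixed x, y, z axes, in that order (R = Rz(yaw) Ry(pitch) Rx(roll)).
In Python, from workcell import bot gives the robot as it stands. The module is installed in compiled form; this text tells all that it offers.
- The arm moves only by the tool apply_moves, never from a script. Its arguments are lists of equal length, an entry for each row: "claw": the finger opening in m, from 0 to 0.0854; "xyz": the shift along the tool's x, y, z in m, a list of three; "twist": the turn, a rotation vector about the tool's x, y, z in rad, a list of three. A call has 1 to 20 rows; each row shifts and turns the commanded pose from where the row before left it, along the tool's axes as they then stand; what a row does not reach is not made up. A row lasts 1/10 s, in which the tool goes at most 50 mm and 8.59 degrees, less where a joint would pass 70% of its speed; a pose out of reach is approached as far as the arm can. A call with a gripper value outside its range is refused whole. The fingers move at their own pace and stop on an object; "force" is the grip in N (left out, the last holds). Time passes only in rows, so rows that do not move let the fingers close. It gives the time, the measured TCP pose, the force, the opening and the grip force at its end, in the units of the state.
- bot.observe(): the state, without advancing time (a new reading comes with each control period).
- bot.grab_frame(name): name is "scene" or "side" or "wrist"; returns a dict with "img" (420x560x3 uint8, red, green, blue), "vfov" (degrees; the focal length in pixels is half the picture's height over the tangent of half this angle, whatever the lens; pixels are square), "cx", "cy" (the principal point, pixels), "distortion" ([k1, k2, p1, p2, k3] as OpenCV has them; the pictures are not rectified), "view" (4x4, takes a point from world to camera coordinates). Camera axes: x right, y up, looking along -z (the intrinsics and any distortion apply to the point x, -y, -z); pixel columns grow to the right and rows downward; lengths in m; the calibration is good to about 2 mm. A picture is of the moment at which its call begins. There is no depth.
- bot.job_done(): hands the job in; it is judged then, once.
Trained networks look in the newest picture that a camera, given by its name, has taken for a name from the list of things; names that differ only in an ending like _2 or _b are one class to them, and where a whole thing is asked for, a point or a joint stands for the part that bears it (a point fixed in the world has none). Each returns a list of dicts, best first, with "score" (0 to 1); they miss things now and then, are a little off and sometimes report something else, mostly with a low value. They report only what shows in the picture. A call takes as long as a camera call. They do not tell look-alikes from the thing itself.
- bot.find_in(camera, query): "position" ([x, y, z] in m, in world coordinates, good to about 4 mm: the middle of the surface that is visible of it).
The state is a dict: "clock": time; "qpos": joint angles; "qd": joint speeds; "joint_efforts": joint torques, N m; "position": TCP position; "tool_rot": TCP orientation; "force": force on the tool from outside, world axes, zero at the start; "moment": the same for the moment, N m; "grip_width": finger opening in m; "finger_force": force on a finger pad.
Only numpy, scipy, OpenCV 4.12 (cv2) and the standard library are available. Lean on these libraries where they do the work, as an engineer would, in place of code of your own. Each camera call takes 0.05 s, during which the arm holds its last target. There are 200 camera calls.

### The job

One empty stock box has been left standing on its end in front of the wooden ledge. Tip it over, away from the robot, so that it lies on its bottom with its open side up, short of the ledge; then push it gently along the table into the space between the two boxes already there, until its end rests squarely against the ledge. Only push it with the fingers, do not pinch, lift or carry it, leave everything else where it is, and finish clear of it.

Things in the scene. Friction and masses are not known exactly. Their poses are not given: they have to be found in the camera images.
- box: open terracotta-coloured stock box, 150 x 100 x 65 mm deep, walls 4 mm, 0.15-0.31 kg. Starts upright on a 100 x 65 mm end, 150 mm tall, open side to the robot, closed bottom to the ledge. Origin: centre of the end it stands on. z along its length from there (up at the start, to the ledge once lying); x out through its bottom (to the ledge at the start, down once lying)
- box_heel (a point): middle of the lower edge of the box's bottom, about which it tips: 32.5 mm along x from the box's origin; at table height before and after tipping. Pushed near its top from the open side, the box tips about this edge, past balance at about 17 degrees, and then falls by itself
- box_lead (a point): middle of the other end's bottom edge, 150 mm along the box's z axis from box_heel: the far end of the lying box, which goes against the ledge. Pushed off the middle of its near end, the lying box turns as it slides; with one corner already on the ledge it may jam instead
- box_mouth (a point): centre of the box's open side, 75 mm along z and -32.5 mm along x from the origin; 75 mm above the table at the start, 65 mm when it lies on its bottom
- ledge: fixed upright wooden board, 460 mm wide, 20 thick, 90 tall. Origin: middle of its front (robot-side) face at table height; x points horizontally through the board, away from the robot, y along it to the left. The free space, about 210 mm wide, is at its middle between the neighbour boxes. From the fallen box to the board there are 40 to 90 mm to go
- box_left: twin of the box, already lying on its bottom against the ledge, left (+y) neighbour, 150 x 100 x 65 mm; origin under its centre
- box_right: the same, right (-y) neighbour, holding steel fittings; origin under its centre
- spool: spool of grey thread, standing, 48 mm across, 62 mm tall; origin under its centre
- jar: small closed jar, 56 mm across, 75 mm tall; origin under its centre
- weight: round steel pressing weight, 54 mm across, 45 mm tall; origin under its centre
- mallet: hammer lying on the table; its handle points along its -x axis
- awl: awl with a wooden handle, lying on the table along its x axis
- gauge: wooden edge gauge with an upright metal strip, 75 x 45 x 38 mm; origin under its centre
There are look-alikes about, which are no part of the job. Leave any red look-alike of the box alone.

How it is judged:
On the way, in this order (a step that is already met when the one before it is completed fails the run):
1. the box lies on its bottom, open side up, short of the ledge (height (world z) of each of box_heel, box_lead below 0.012 m and height (world z) of box_mouth above 0.053 m), for 0.2 s.
2. the lying box has been pushed against the ledge, squarely, between its neighbours (all of step 1 and x of box_lead in the frame of ledge above -0.01 m and angle between the z axis of box and the x axis of ledge, either way round below 0.12 rad and y of box_lead in the frame of ledge between -0.06 and 0.06 m), for 0.2 s.
At the end, for the whole second after the job is handed in: The box is at rest on its bottom, open side up, its far end within 10 mm of the ledge and square to it within 0.12 rad, within 60 mm of the ledge's middle (all of step 2 and linear speed of box below 0.02 m/s); the robot touches nothing.
It fails at once if the box was lifted: its heel edge, on which it tips and slides, left the table by more than 20 mm (height (world z) of box_heel above 0.02 m).
It fails at once if the thin-walled box was pinched or rammed with more than 45 N (contact force between the fingers and box above 45 N).
It fails at once if another thing was shifted by more than 30 mm (distance of any of box_left, box_right, spool, jar, weight, mallet, awl, gauge from where it was at the start of the episode above 0.03 m).
It also fails if it takes over 58 s, if anything falls off the work surface, if the arm or the gripper's body presses on something with over 40 N, if the wrist force passes 120 N, or if a joint passes its speed limit or range.

## Working session

There is one attempt and no reset: what is moved stays moved. The work goes in short steps, Python scripts to look and compute and a tool call to move; the robot and the scene stay as the last step left them, time stands still between calls to the robot, and variables do not carry over. Pictures are saved under pics/ and viewed, at most 10 in all, crops included, and the job is handed in when it is done.

Besides the shell and the picture viewer there is one more tool, called after "Emit:" as name(argument=value, ...), one argument or row to a line, values as JSON. apply_moves: Moves the arm, as the interface text tells. Its arguments: {"type":"object","properties":{"claw":{"type":"array"},"xyz":{"type":"array"},"twist":{"type":"array"},"force":{"type":"number"}},"required":["claw","xyz","twist"]}

```bash
mkdir -p pics; cat > h.py <<'E'
import numpy as np, cv2
from workcell import bot
def snap(n,f):
    d=bot.grab_frame(n); cv2.imwrite('pics/'+f,d['img'][:,:,::-1]); return d
def K(d):
    f=210/np.tan(np.radians(d['vfov'])/2); return np.array([[f,0,d['cx']],[0,f,d['cy']],[0,0,1]])
def ray(d,uv):
    p=cv2.undistortPoints(np.array([[uv]],float),K(d),np.array(d['distortion'],float))[0,0]
    V=np.array(d['view']); R=V[:3,:3]; return -R.T@V[:3,3], R.T@np.array([p[0],-p[1],-1.])
def onz(d,uv,z):
    o,r=ray(d,uv); return o+r*(z-o[2])/r[2]
E
python3 - <<'E'
from h import *
for c in ['scene','side']:
    d=snap(c,c+'0.png'); print(c,'cam',ray(d,(280,210)))
    for q in ['box','ledge','box_left','box_right','spool','jar','weight','mallet','awl','gauge']:
        print(q,[(np.round(r['position'],3).tolist(),round(r['score'],2)) for r in bot.find_in(c,q)][:4])
s=bot.observe();print(s['clock'],s['position'],s['tool_rot'])
E
```

```text
scene cam (array([ 1.00944565, -0.6694484 ,  1.00777498]), array([-0.38339896,  0.54511597, -0.74556348]))
box [([0.373, -0.204, 0.115], 0.81), ([0.501, -0.076, 0.115], 0.66)]
ledge [([0.748, -0.084, 0.059], 0.59)]
box_left [([0.65, 0.111, 0.028], 0.96)]
box_right [([0.626, -0.204, 0.02], 0.73), ([0.589, -0.322, 0.018], 0.27), ([0.488, -0.205, 0.061], 0.22)]
spool [([0.487, -0.204, 0.062], 0.71)]
jar [([0.63, 0.187, 0.069], 0.57)]
weight [([0.496, 0.089, 0.043], 0.68)]
mallet [([0.455, -0.351, 0.021], 0.66)]
awl [([0.505, -0.072, 0.115], 0.33)]
gauge [([0.588, -0.326, 0.018], 0.8)]
side cam (array([0.30583824, 0.83149161, 1.04363458]), array([ 0.20014749, -0.68391854, -0.70162777]))
box [([0.356, -0.191, 0.068], 0.56)]
ledge [([0.736, -0.012, 0.07], 0.77)]
box_left [([0.662, 0.087, 0.025], 0.57)]
box_right [([0.632, -0.196, 0.03], 0.85)]
spool [([0.469, -0.199, 0.065], 0.5)]
jar [([0.615, 0.212, 0.061], 0.72)]
weight [([0.482, 0.108, 0.048], 0.67), ([0.412, 0.247, 0.023], 0.62)]
mallet [([0.478, -0.328, 0.021], 0.57), ([0.613, 0.214, 0.057], 0.19)]
awl [([0.411, 0.246, 0.021], 0.71)]
gauge [([0.58, -0.324, 0.018], 0.63)]
1.1 [ 6.24993974e-01 -5.33475243e-05  1.97901991e-01] [-3.14158239e+00  3.01167169e-05  1.57074598e+00]
```

View pics/scene0.png

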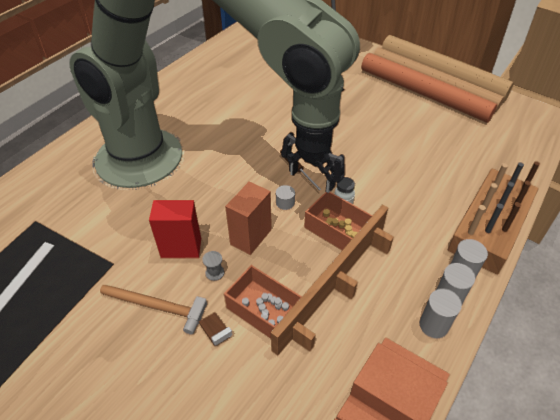

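View pics/side0.png

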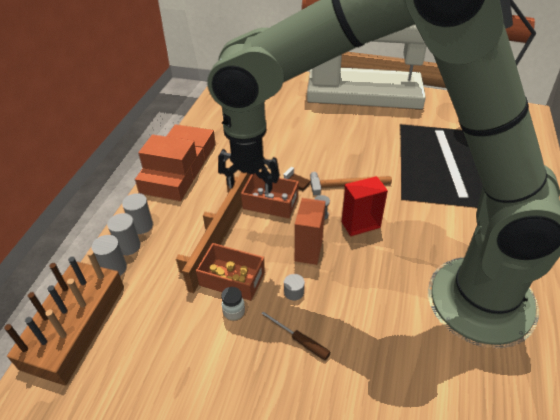

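Scene: the upright terracotta box at about (249,218), red decoy at (177,230), ledge from (277,338) to (386,215), neighbours at (340,222) and (264,302). I'll zoom for corners.

```bash
python3 - <<'E'
import cv2
a=cv2.imread('pics/scene0.png')[170:370,200:400]; cv2.imwrite('pics/c1.png',cv2.resize(a,(600,600),interpolation=cv2.INTER_CUBIC))
a=cv2.imread('pics/side0.png')[170:310,170:350]; cv2.imwrite('pics/c2.png',cv2.resize(a,(720,560),interpolation=cv2.INTER_CUBIC))
E
```

```text
(no output)
```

View pics/c1.png

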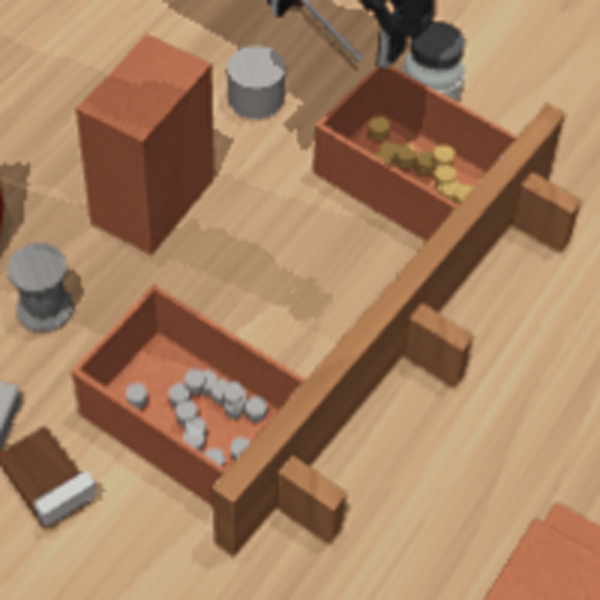

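View pics/c2.png

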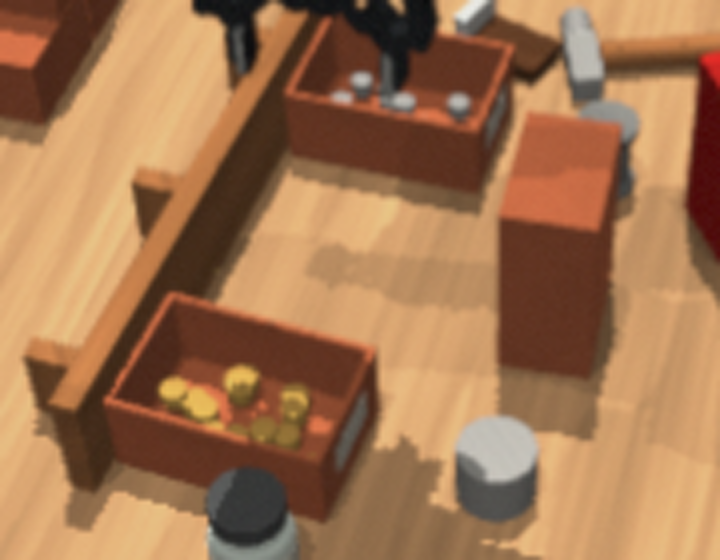

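c1 shows the box top corners at (78,108),(148,37),(212,70),(143,140) and ledge top edge (550,105)-(215,485); c2 agrees and the path to the ledge is clear.

```bash
python3 - <<'E'
from h import *
S=bot.grab_frame('scene'); T=bot.grab_frame('side')
s=lambda p,z:onz(S,(200+p[0]/3-.33,170+p[1]/3-.33),z).round(3)[:2].tolist()
t=lambda p,z:onz(T,(170+p[0]/4-.4,170+p[1]/4-.4),z).round(3)[:2].tolist()
print('S top',[s(p,.15) for p in [(78,108),(148,37),(212,70),(143,140)]],'bot',[s(p,0) for p in [(92,218),(150,252),(213,185)]])
print('T top',[t(p,.15) for p in [(530,115),(622,125),(606,230),(500,215)]],'bot',[t(p,0) for p in [(500,365),(590,375)]])
print('ledge S front',[s(p,.09) for p in [(550,105),(215,485)]],'back',[s(p,.09) for p in [(563,115),(237,490)]])
print('ledge T',[t(p,.09) for p in [(78,405),(53,397)]], t((290,50),.09))
print('left S',[s(p,.065) for p in [(317,122),(385,68)]],'T',[t(p,.065) for p in [(175,297),(377,350)]])
print('right S',[s(p,.065) for p in [(155,290),(75,370),(303,383)]],'T',[t(p,.065) for p in [(287,92),(485,128)]])
E
```

```text
S top [[0.454, -0.105], [0.451, -0.01], [0.517, -0.01], [0.517, -0.102]] bot [[0.449, -0.101], [0.514, -0.101], [0.515, -0.01]]
T top [[0.515, -0.097], [0.453, -0.103], [0.444, -0.006], [0.512, -0.002]] bot [[0.511, -0.002], [0.449, -0.009]]
ledge S front [[0.744, 0.168], [0.717, -0.286]] back [[0.758, 0.164], [0.731, -0.281]]
ledge T [[0.741, 0.168], [0.759, 0.166]] [0.718, -0.184]
left S [[0.579, 0.057], [0.594, 0.146]] T [[0.724, 0.048], [0.579, 0.057]]
right S [[0.571, -0.165], [0.566, -0.258], [0.714, -0.169]] T [[0.716, -0.165], [0.564, -0.164]]
```

Emit:
apply_moves(
  claw=[0.05,0.05,0.05,0.05,0.05,0.05,0.05,0.05,0.05,0.05,0.05,0.05],
  xyz=[
    [0,0,-0.01],
    [0,0,-0.01],
    [0,0,0],
    [0,0,0],
    [0,0,0],
    [0,0,0],
    [0,0,0],
    [0,0,0],
    [0,0,0],
    [0,0,0],
    [0,0,0],
    [0,0,0],
  ],
  twist=[
    [0,0,0.131],
    [0,0,0.131],
    [0,0,0.131],
    [0,0,0.131],
    [0,0,0.131],
    [0,0,0.131],
    [0,0,0.131],
    [0,0,0.131],
    [0,0,0.131],
    [0,0,0.131],
    [0,0,0.131],
    [0,0,0.131],
  ],
)

```text
clock: 2.4
position: [0.625, 0.0, 0.2179]
tool_rot: [-3.142, -0.0, -0.007]
force: [0.2, 0.2, 0.2]
grip_width: 0.05
finger_force: 0.0
```

Emit:
apply_moves(
  claw=[0.05,0.05,0.05,0.05,0.05,0.05,0.05,0.05,0.05],
  xyz=[
    [-0.03,0.009,0],
    [-0.03,0.009,0],
    [-0.03,0.009,0],
    [-0.03,0.009,0],
    [-0.03,0.009,0],
    [-0.03,0.009,0],
    [-0.025,0,0],
    [0,0,0],
    [0,0,0],
  ],
  twist=[
    [0,0,0],
    [0,0,0],
    [0,0,0],
    [0,0,0],
    [0,0,0],
    [0,0,0],
    [0,0,0],
    [0,0,0],
    [0,0,0],
  ],
)

```text
clock: 3.3
position: [0.4203, -0.0536, 0.2183]
tool_rot: [-3.141, -0.001, -0.001]
force: [0.9, 0.4, 0.4]
grip_width: 0.0499
finger_force: 0.0
```

Now descend to z≈0.125.

Emit:
apply_moves(
  claw=[0.05,0.05,0.05,0.05,0.05],
  xyz=[
    [0,0,0.025],
    [0,0,0.03],
    [0,0,0.03],
    [0,0,0.008],
    [0,0,0],
  ],
  twist=[
    [0,0,0],
    [0,0,0],
    [0,0,0],
    [0,0,0],
    [0,0,0],
  ],
)

```text
clock: 3.8
position: [0.4199, -0.0539, 0.1243]
tool_rot: [3.141, 0.002, -0.001]
force: [-0.0, -0.1, 1.3]
grip_width: 0.0499
finger_force: 0.0
```

```bash
python3 - <<'E'
from h import *
a=snap('side','s1.png')['img'][150:330,220:460]
cv2.imwrite('pics/s1c.png',cv2.resize(a,(720,540))[:,:,::-1]); print(bot.observe()['position'],bot.observe()['force'])
E
```

```text
[ 0.42043863 -0.05390778  0.12526225] [ 0.49269391 -0.17467405  0.76075467]
```

View pics/s1c.png

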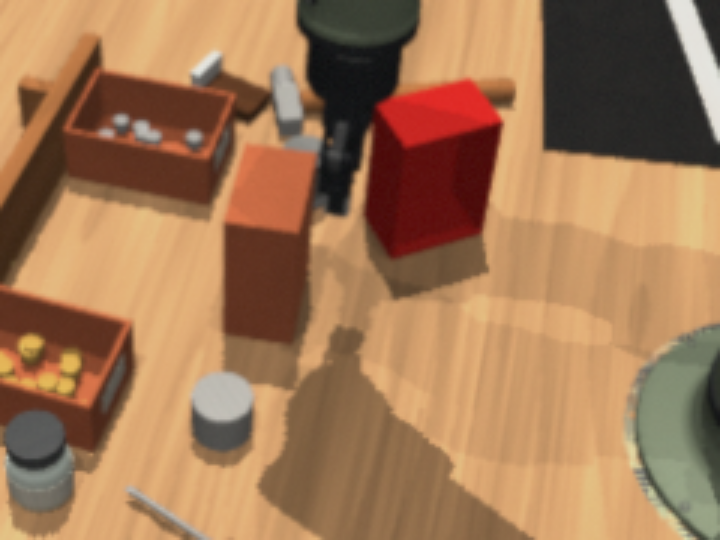

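The fingers stand just behind the open side at (335,180) in the crop, clear of the red box. Push slowly.

Emit:
apply_moves(
  claw=[0.05,0.05,0.05,0.05,0.05,0.05,0.05,0.05,0.05,0.05],
  xyz=[
    [0.006,0,0],
    [0.006,0,0],
    [0.006,0,0],
    [0.006,0,0],
    [0.006,0,0],
    [0.006,0,0],
    [0.006,0,0],
    [0.006,0,0],
    [0,0,0],
    [0,0,0],
  ],
  twist=[
    [0,0,0],
    [0,0,0],
    [0,0,0],
    [0,0,0],
    [0,0,0],
    [0,0,0],
    [0,0,0],
    [0,0,0],
    [0,0,0],
    [0,0,0],
  ],
)

```text
clock: 4.85
position: [0.4678, -0.0538, 0.1248]
tool_rot: [3.142, 0.0, -0.001]
force: [0.3, -0.0, -0.2]
grip_width: 0.0501
finger_force: 0.0
```

```bash
python3 - <<'E'
from h import *
a=snap('side','s2.png')['img'][150:330,180:420]
cv2.imwrite('pics/s2c.png',cv2.resize(a,(720,540))[:,:,::-1]); print(bot.observe()['position'],bot.observe()['force'])
E
```

```text
[ 0.46766372 -0.05388287  0.12483524] [-0.51841297  0.46670488 -0.26810803]
```

View pics/s2c.png

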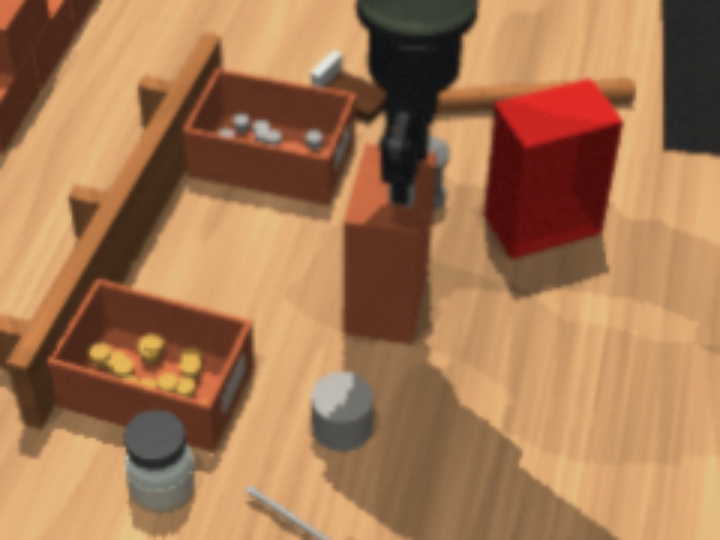

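The box still looks upright, with the finger drawn over its top at (402,205); checking by projecting where the fingertips should be.

```bash
cat >> h.py <<'E'
def proj(d,P):
    V=np.array(d['view']); p=V[:3,:3]@np.array(P,float)+V[:3,3]
    return cv2.projectPoints(np.array([[p[0],-p[1],-p[2]]]),np.zeros(3),np.zeros(3),K(d),np.array(d['distortion'],float))[0][0,0]
E
python3 - <<'E'
from h import *
d=bot.grab_frame('side')
for P in [(.468,-.014,.125),(.468,-.029,.125),(.468,-.079,.125),(.468,-.029,.15),(.449,-.006,.15),(.514,-.004,.15),(.514,-.1,.15),(.449,-.1,.15)]:
    print(P,((proj(d,P)-[180,150])*3).round())
d=snap('scene','n3.png')
a=d['img'][150:270,200:360]; cv2.imwrite('pics/n3c.png',cv2.resize(a,(720,540))[:,:,::-1])
print('box',[(np.round(r['position'],3).tolist(),round(r['score'],2)) for r in bot.find_in('scene','box')])
E
```

```text
(0.468, -0.014, 0.125) [396. 240.]
(0.468, -0.029, 0.125) [400. 228.]
(0.468, -0.079, 0.125) [412. 188.]
(0.468, -0.029, 0.15) [401. 207.]
(0.449, -0.006, 0.15) [417. 230.]
(0.514, -0.004, 0.15) [342. 218.]
(0.514, -0.1, 0.15) [368. 143.]
(0.449, -0.1, 0.15) [440. 156.]
box [([0.371, -0.201, 0.114], 0.8), ([0.507, -0.08, 0.108], 0.63)]
```

View pics/n3c.png

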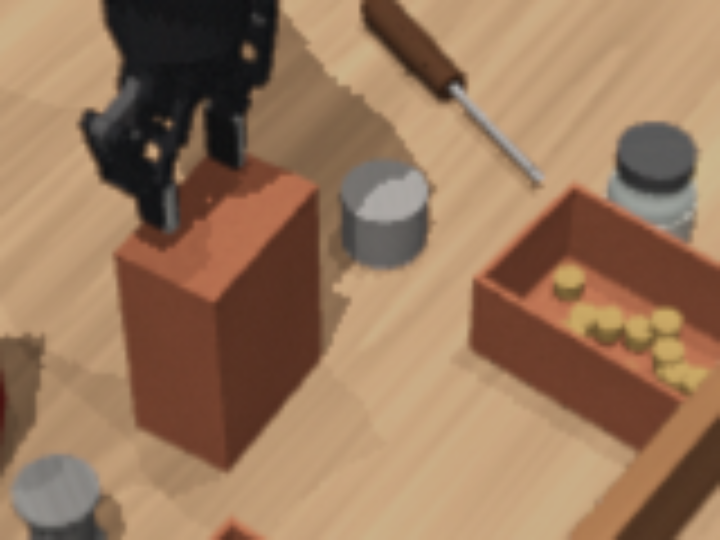

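```bash
python3 - <<'E'
from h import *
S=bot.grab_frame('scene');T=bot.grab_frame('side')
for P in [(.468,-.029,.125),(.468,-.079,.125),(.468,-.029,.15),(.468,-.079,.15)]: print(P,((proj(S,P)-[200,150])*4.5).round())
def tri(a,b):
    o,r=ray(S,a);p,q=ray(T,b); k=np.linalg.lstsq(np.c_[r,-q],p-o,rcond=None)[0]; return ((o+k[0]*r)+(p+k[1]*q))/2
print(tri((200+235/4.5,150+165/4.5),(180+402/3,150+205/3)))
E
```

```text
(0.468, -0.029, 0.125) [226. 208.]
(0.468, -0.079, 0.125) [170. 263.]
(0.468, -0.029, 0.15) [224. 177.]
(0.468, -0.079, 0.15) [167. 232.]
[ 0.46898248 -0.02378924  0.1566487 ]
```

The fingertips are really at z≈0.152 (skimming over the top, no contact). Back off, go lower, and push again.

Emit:
apply_moves(
  claw=[0.05,0.05,0.05,0.05,0.05,0.05],
  xyz=[
    [0,0,-0.01],
    [-0.025,0,0],
    [-0.025,0,0],
    [0,0,0.02],
    [0,0,0.025],
    [0,0,0],
  ],
  twist=[
    [0,0,0],
    [0,0,0],
    [0,0,0],
    [0,0,0],
    [0,0,0],
    [0,0,0],
  ],
)

```text
clock: 5.75
position: [0.4168, -0.0537, 0.0888]
tool_rot: [3.141, 0.003, -0.001]
force: [0.9, 0.1, 0.8]
grip_width: 0.0498
finger_force: 0.0
```

Emit:
apply_moves(
  claw=[0.05,0.05,0.05,0.05,0.05,0.05,0.05,0.05,0.05,0.05],
  xyz=[
    [0.006,0,0],
    [0.006,0,0],
    [0.006,0,0],
    [0.006,0,0],
    [0.006,0,0],
    [0.006,0,0],
    [0.006,0,0],
    [0.006,0,0],
    [0,0,0],
    [0,0,0],
  ],
  twist=[
    [0,0,0],
    [0,0,0],
    [0,0,0],
    [0,0,0],
    [0,0,0],
    [0,0,0],
    [0,0,0],
    [0,0,0],
    [0,0,0],
    [0,0,0],
  ],
)

```text
clock: 6.75
position: [0.4658, -0.0539, 0.0898]
tool_rot: [3.142, 0.0, -0.001]
force: [-0.3, -0.6, -1.1]
grip_width: 0.0499
finger_force: 0.0
```

```bash
python3 - <<'E'
from h import *
a=snap('side','s4.png')['img'][150:330,180:420]
cv2.imwrite('pics/s4c.png',cv2.resize(a,(720,540))[:,:,::-1]); print(bot.observe()['position'],bot.observe()['force'])
E
```

```text
[ 0.46564418 -0.05384697  0.08981684] [ 0.06526015  0.03157792 -0.08649952]
```

View pics/s4c.png

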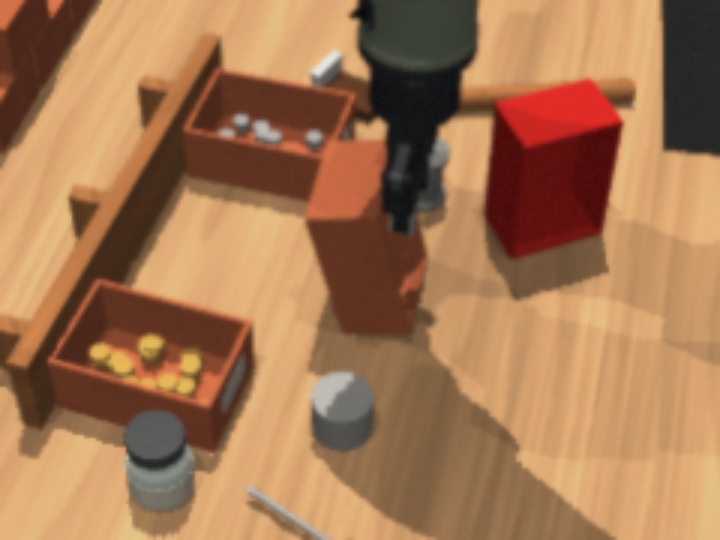

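The box is tipping, about 10° so far, with the fingers at its top edge (395,200). I'll keep pushing.

Emit:
apply_moves(
  claw=[0.05,0.05,0.05,0.05,0.05,0.05,0.05,0.05,0.05,0.05,0.05,0.05,0.05],
  xyz=[
    [0.006,0,0],
    [0.006,0,0],
    [0.006,0,0],
    [0.006,0,0],
    [0.006,0,0],
    [0,0,0],
    [0,0,0],
    [0,0,0],
    [0,0,0],
    [0,0,0],
    [0,0,0],
    [0,0,0],
    [0,0,0],
  ],
  twist=[
    [0,0,0],
    [0,0,0],
    [0,0,0],
    [0,0,0],
    [0,0,0],
    [0,0,0],
    [0,0,0],
    [0,0,0],
    [0,0,0],
    [0,0,0],
    [0,0,0],
    [0,0,0],
    [0,0,0],
  ],
)

```text
clock: 8.1
position: [0.4959, -0.0538, 0.0899]
tool_rot: [-3.142, -0.0, -0.001]
force: [-0.0, 0.1, -0.1]
grip_width: 0.05
finger_force: 0.0
```

```bash
python3 - <<'E'
from h import *
d=snap('side','s5.png');a=d['img'][150:330,180:420]
cv2.imwrite('pics/s5c.png',cv2.resize(a,(720,540))[:,:,::-1]); print(bot.observe()['position'],bot.observe()['force'])
snap('scene','n5.png')
E
```

```text
[ 0.49591252 -0.05387293  0.08991822] [-0.7630154  -0.43966812  0.1803926 ]
```

View pics/s5c.png

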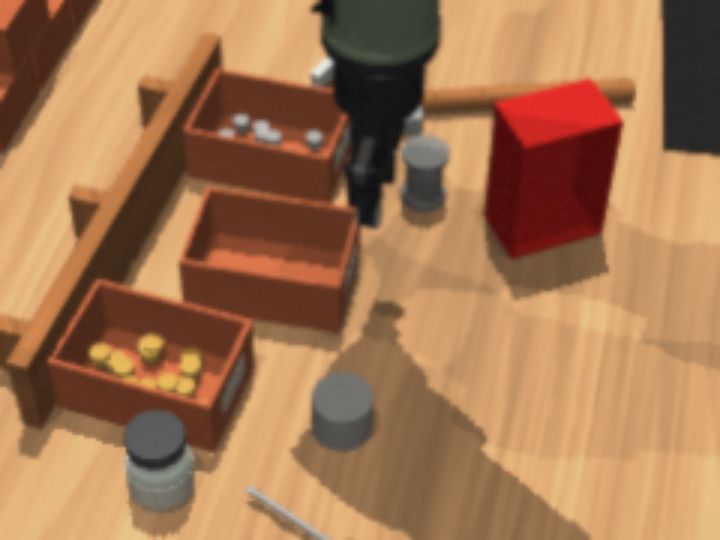

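The box lies open side up, its rim corners at (183,263),(350,283),(359,208),(207,190). I'll measure it.

```bash
python3 - <<'E'
from h import *
d=bot.grab_frame('side')
print([onz(d,(180+u/3-.33,150+v/3-.33),.065).round(3)[:2].tolist() for u,v in [(183,263),(350,283),(359,208),(207,190)]])
print('bottom',[onz(d,(180+u/3-.33,150+v/3-.33),0).round(3)[:2].tolist() for u,v in [(186,299),(337,328)]])
E
```

```text
[[0.661, 0.006], [0.508, -0.008], [0.523, -0.101], [0.668, -0.088]]
bottom [[0.667, -0.005], [0.52, -0.007]]
```

Emit:
apply_moves(
  claw=[0.05,0.05,0.05,0.05,0.05,0.05,0.05],
  xyz=[
    [-0.018,0,0],
    [-0.018,0,0],
    [0,0,0.02],
    [0,0,0.025],
    [0,0,0.02],
    [0,0,0],
    [0,0,0],
  ],
  twist=[
    [0,0,0.06],
    [0,0,0],
    [0,0,0],
    [0,0,0],
    [0,0,0],
    [0,0,0],
    [0,0,0],
  ],
)

```text
clock: 8.95
position: [0.4599, -0.053, 0.0252]
tool_rot: [3.141, 0.001, -0.062]
force: [-0.4, -0.9, 1.4]
grip_width: 0.0501
finger_force: 0.0
```

Emit:
apply_moves(
  claw=[0.05,0.05,0.05,0.05,0.05,0.05,0.05,0.05,0.05,0.05,0.05,0.05,0.05,0.05,0.05,0.05,0.05,0.05,0.05,0.05],
  xyz=[
    [0.004,0,0],
    [0.004,0,0],
    [0.004,0,0],
    [0.004,0,0],
    [0.004,0,0],
    [0.004,0,0],
    [0.004,0,0],
    [0.004,0,0],
    [0.004,0,0],
    [0.004,0,0],
    [0.004,0,0],
    [0.004,0,0],
    [0.004,0,0],
    [0.004,0,0],
    [0.004,0,0],
    [0.004,0,0],
    [0.004,0,0],
    [0.004,0,0],
    [0.004,0,0],
    [0.004,0,0],
  ],
  twist=[
    [0,0,0],
    [0,0,0],
    [0,0,0],
    [0,0,0],
    [0,0,0],
    [0,0,0],
    [0,0,0],
    [0,0,0],
    [0,0,0],
    [0,0,0],
    [0,0,0],
    [0,0,0],
    [0,0,0],
    [0,0,0],
    [0,0,0],
    [0,0,0],
    [0,0,0],
    [0,0,0],
    [0,0,0],
    [0,0,0],
  ],
)

```text
clock: 10.95
position: [0.5401, -0.0577, 0.0249]
tool_rot: [3.142, 0.0, -0.061]
force: [-1.3, 0.1, -0.7]
grip_width: 0.0501
finger_force: 0.8
```

Emit:
apply_moves(
  claw=[0.05,0.05,0.05,0.05,0.05,0.05,0.05,0.05],
  xyz=[
    [0.003,0,0],
    [0.003,0,0],
    [0.003,0,0],
    [0.003,0,0],
    [0.003,0,0],
    [0.003,0,0],
    [0.002,0,0],
    [0,0,0],
  ],
  twist=[
    [0,0,0],
    [0,0,0],
    [0,0,0],
    [0,0,0],
    [0,0,0],
    [0,0,0],
    [0,0,0],
    [0,0,0],
  ],
)

```text
clock: 11.75
position: [0.5602, -0.0589, 0.0249]
tool_rot: [3.142, -0.0, -0.061]
force: [0.3, 0.4, 1.3]
grip_width: 0.0504
finger_force: 0.0
```

```bash
python3 - <<'E'
from h import *
snap('side','s6.png'); snap('scene','n6.png')
a=cv2.imread('pics/s6.png')[150:330,170:350]; b=cv2.imread('pics/n6.png')[180:360,220:400]
cv2.imwrite('pics/m6.png',np.hstack([cv2.resize(x,(400,400),interpolation=cv2.INTER_CUBIC) for x in (a,b)]))
E
```

Emit:
apply_moves(
  claw=[0.05,0.05,0.05,0.05],
  xyz=[
    [0.002,0,0],
    [0.002,0,0],
    [0.002,0,0],
    [0.002,0,0],
  ],
  twist=[
    [0,0,0],
    [0,0,0],
    [0,0,0],
    [0,0,0],
  ],
)

```text
clock: 12.25
position: [0.5666, -0.0594, 0.0247]
tool_rot: [-3.142, 0.003, -0.061]
force: [-15.3, 1.4, 7.8]
grip_width: 0.0503
finger_force: 7.9
```

Emit:
apply_moves(
  claw=[0.05,0.05],
  xyz=[
    [0.0015,0,0],
    [0.0015,0,0],
  ],
  twist=[
    [0,0,0],
    [0,0,0],
  ],
)

```text
clock: 12.45
position: [0.5667, -0.0594, 0.0243]
tool_rot: [-3.141, 0.008, -0.062]
force: [-31.8, 1.7, 21.4]
grip_width: 0.0499
finger_force: 15.5
```

Firm contact with the ledge. Back off straight and verify.

Emit:
apply_moves(
  claw=[0.05,0.05,0.05,0.05,0.05,0.05,0.05,0.05,0.05],
  xyz=[
    [-0.005,0,0],
    [-0.01,0,0],
    [-0.02,0,0],
    [-0.02,0,0],
    [-0.03,0,-0.02],
    [-0.02,0,-0.04],
    [0,0,-0.04],
    [0,0,-0.04],
    [0,0,0],
  ],
  twist=[
    [0,0,0],
    [0,0,0],
    [0,0,0],
    [0,0,0],
    [0,0,0],
    [0,0,0],
    [0,0,0],
    [0,0,0],
    [0,0,0],
  ],
)

```text
clock: 13.35
position: [0.4681, -0.0532, 0.1692]
tool_rot: [-3.14, -0.008, -0.062]
force: [0.2, 0.2, -0.4]
grip_width: 0.05
finger_force: 0.0
```

```bash
python3 - <<'E'
from h import *
snap('side','s7.png'); snap('scene','n7.png')
a=cv2.imread('pics/s7.png')[150:300,170:320]; b=cv2.imread('pics/n7.png')[185:335,235:385]
cv2.imwrite('pics/m7.png',np.hstack([cv2.resize(x,(400,400),interpolation=cv2.INTER_CUBIC) for x in (a,b)]))
E
```

```text
(no output)
```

View pics/m7.png

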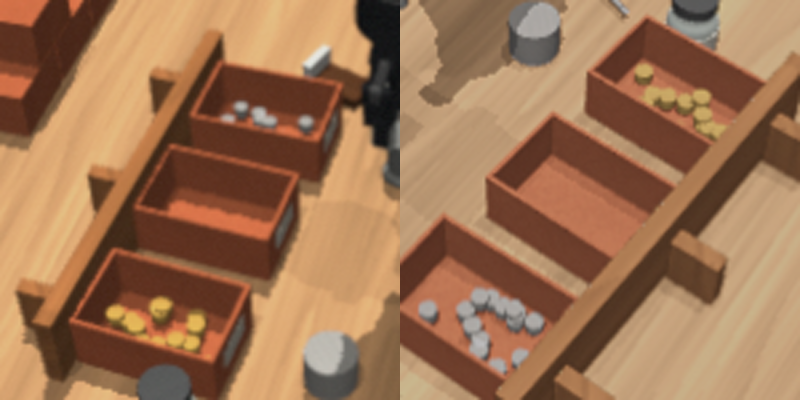

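The box sits flat between its neighbours with its far end along the ledge (side view rim corners (138,208),(172,148),(298,175),(270,238)). One numeric check.

```bash
python3 - <<'E'
from h import *
d=bot.grab_frame('side');s=bot.grab_frame('scene'); k=.375
p=[onz(d,(170+u*k-.3,150+v*k-.3),.065)[:2] for u,v in [(138,208),(172,148),(298,175),(270,238)]]
q=[onz(s,(235+(u-400)*k-.3,185+v*k-.3),.065)[:2] for u,v in [(487,182),(555,115)]]
print(np.round(p,3).tolist(),np.round(q,3).tolist())
n=np.array([.998,-.06])
print('lead to ledge',[round(float(n@(x-[.7305,-.058])),4) for x in p[:2]],'near',[round(float(n@(x-[.7305,-.058])),4) for x in q])
for e in [p[0]-p[3],p[1]-p[2]]: print('yaw',np.arctan2(e[1],e[0])+.06)
E
```

```text
[[0.724, -0.014], [0.719, -0.108], [0.575, -0.103], [0.579, -0.009]] [[0.579, -0.111], [0.586, -0.011]]
lead to ledge [-0.0091, -0.0083] near [-0.1478, -0.1474]
yaw 0.02066805997936489
yaw 0.020401969918909038
```

```bash
python3 -c "
from workcell import bot
print(bot.job_done())"
```

```text
the job is handed in; nothing more can be done
None
```

The box was tipped over and pushed against the ledge between its neighbours, measuring square to about 0.02 rad, with the fingers clear; I handed the job in at about 13.5 s, and no verdict was returned.

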